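# Restart the workshop's extractor fan at its click switch

### The arm

A 6-joint arm with a two-finger parallel gripper is mounted at the origin on the work surface; the furniture and walls round the work are solid. World frame = base frame: x ahead of the robot, y to its left, z up, the work surface at z = 0. Lengths are in mm, angles in rad, forces in N, time in s.
With the tool pointing down it reaches from about 375 to 975 mm from the base axis. Payload 3.8 kg.
Tool frame: the origin (TCP) lies at the very end of the fingers, on their centre line; the grasp point (between the pads) lies 19 mm behind it (arm.grip_point_offset is the distance from the TCP to the grasp point, in mm); z points along the fingers, y is the line along which they close (so a half turn about z gives the same grasp; the last joint's range is limited). The gripper opens to 85 mm and grips with 20 to 120 N. Pads are 22 mm wide; open, the fingers measure 114 mm over their backs; the gripper's body (76 mm by 85 mm) begins 54 mm behind the grasp point. The pads swing forward as they close: fully open they stand 13 mm farther back than shut.
Start: joints at [1.084, 0.264, 1.604, -0, 1.274, -0.037], TCP at [293.477, 607.856, 231.28] pointing down, gripper open.
Joint ranges: [-2.63, 2.63], [-0.94, 2.18], [0.31, 2.57], [-1.31, 4.45], [0, 2.66], [-2.55, 2.55]. Speed limits (rad/s): [2.57, 2.57, 3.14, 3.14, 3.14, 3.14].

### API

Orientations are given as a rotation vector (axis times angle).
In Python, from bench import arm gives the robot as it stands.
- The arm moves only by the shell command python3 -m crank 'ROWS' [FORCE]. ROWS is a JSON object whose one key "motion" holds a list of rows, each an object of numbers: "dx", "dy", "dz": the shift along the tool's x, y, z in m; "ax", "ay", "az": the turn, a rotation vector about the tool's x, y, z in rad; "grip": the opening, from -1 (shut) to 1 (fully open). In form: {"motion": [{"dx": .., "dy": .., "dz": .., "ax": .., "ay": .., "az": .., "grip": ..}, ...]}. A call has 1 to 10 rows; each row shifts and turns the commanded pose from where the row before left it, along the tool's axes as they then stand; what a row does not reach is not made up. A row lasts 1/12 s, in which the tool goes at most 41.7 mm and 7.16 degrees, less where a joint would pass 70% of its speed; a pose out of reach is approached as far as the arm can. A call with a gripper value outside its range is refused whole. The fingers move at their own pace and stop on an object; FORCE is the grip in N (left out, the last holds). Time passes only in rows, so rows that do not move let the fingers close. It gives the time, the measured TCP pose, the force, the opening and the grip force at its end, in the units of the state.
- arm.read_state(): the state, without advancing time (a new reading comes with each control period).
- arm.snapshot(name): name is "scene" or "top"; returns the picture (400x640x3 uint8, red, green, blue); there is no depth.
- arm.get_calibration(name): a dict with "fx", "fy", "cx", "cy" (pixels), "position" and "orientation" of the camera in the world. Camera axes: x right, y down, z forward; pixel columns grow to the right and rows downward; lengths in mm; the calibration is good to about 2 mm. A picture is of the moment at which its call begins. get_calibration takes no time and is no camera call.
- arm.finish_job(): hands the job in; it is judged then, once.
The state is a dict: "t": time; "joint_pos": joint angles; "joint_vel": joint speeds; "tau": joint torques, N m; "tool_pos": TCP position; "tcp_rot": TCP orientation; "wrist_force": force on the tool from outside, world axes, zero at the start; "ft_torque": the same for the moment, N m; "finger_gap": finger opening in mm; "gripper_force": force on a finger pad.
Only numpy, scipy, OpenCV 4.12 (cv2) and the standard library are available. Lean on these libraries where they do the work, as an engineer would, in place of code of your own. Each camera call takes 0.05 s, during which the arm holds its last target. There are 200 camera calls.

### The job

The glaze-booth fan has tripped. At the switch with the blue knob, push the lever gently all the way back to off, then step the fan up one click at a time, resting for a second on each click and skipping none, until it stands at the third click, and let go. Leave the red-knobbed kiln switch and the tall striped bottle beside the boxes alone, and never push against either switch box harder than 30 N.

Things in the scene. Friction and masses are not known exactly. Their poses are not given: they have to be found in the camera images.
- fan_panel: Sloping black face of the fan switch box. Origin: on the face, on the lever's axis, 75 mm above the table. z = out of the face (25 degrees from vertical, leaning to the robot), x = up the slope, y = to the left. The face spans x -0.058 to 0.092, y -0.088 to 0.088. A white dot marks off (at +y); six white bars of growing length mark clicks 1 to 6. The one to work on (blue knob).
- fan_lever (a joint): Angle of the fan lever, rad. 0 = off (lever along panel +y); grows clockwise seen from above: pi/2 = panel +x, pi = panel -y. Positions 0 to 6 click in every pi/6. Leaving one takes up to 0.24 N m (4.5 N at the knob), most a quarter of the way across; past halfway it springs on into the next by itself and stops there. Hard stops 0.04 rad beyond off and beyond 6.
- fan_knob (a point): The blue upright knob on the end of the fan lever: 19 mm across, standing along panel z from 10 to 46 mm above the face, 55 mm from the axis. The point is its centre, 30 mm above the face. The lever's arm (16 mm wide, 12 to 22 mm above the face) joins it to the black hub (42 mm across, 24 mm high).
- fan_box: The whole fan switch box with panel and lever, fixed to the table: grey, 140 mm deep, 176 mm wide, 50 mm high in front, 115 mm at the back. Origin on the table straight below the lever's axis, x to the back of the box, y to its left.
- kiln_panel: Sloping black face of the kiln switch box. Origin: on the face, on the lever's axis, 75 mm above the table. z = out of the face (25 degrees from vertical, leaning to the robot), x = up the slope, y = to the left. The face spans x -0.058 to 0.092, y -0.088 to 0.088. A white dot marks off (at +y); six white bars of growing length mark clicks 1 to 6. Leave alone (red knob).
- kiln_knob (a point): The red upright knob on the end of the kiln lever: 19 mm across, standing along panel z from 10 to 46 mm above the face, 55 mm from the axis. The point is its centre, 30 mm above the face. The lever's arm (16 mm wide, 12 to 22 mm above the face) joins it to the black hub (42 mm across, 24 mm high).
- kiln_box: The whole kiln switch box with panel and lever, fixed to the table: grey, 140 mm deep, 176 mm wide, 50 mm high in front, 115 mm at the back. Origin on the table straight below the lever's axis, x to the back of the box, y to its left.
- tall_bottle: Tall striped bottle vase, 131 mm across, 342 mm high, standing at the left behind the boxes; origin at the centre of its underside. A bystander.

How it is judged (in metres and radians):
On the way, in this order (a step that is already met when the one before it is completed fails the run):
1. the fan lever stands at off (value of joint fan_lever below 0.12 rad), for 0.3 s.
2. it has rested on the first click (value of joint fan_lever between 0.364 and 0.684 rad), for 0.5 s.
3. it has rested on the second click (value of joint fan_lever between 0.887 and 1.207 rad), for 0.5 s.
4. it has come to the third click (value of joint fan_lever between 1.411 and 1.731 rad), for 0.3 s.
At the end, for the whole second after the job is handed in: The fan lever rests at position 3 (1.571 rad within 0.12 rad), still; the kiln switch's knob is within 20 mm and the tall bottle is within 30 mm of where they stood (value of joint fan_lever between 1.451 and 1.691 rad and velocity of joint fan_lever between -0.1 and 0.1 rad/s and distance of kiln_knob from where it was at the start of the episode below 0.02 m and distance of tall_bottle from where it was at the start of the episode below 0.03 m); the robot touches nothing.
It fails at once if the robot pushed a switch box or its lever harder than 30 N (contact force between any of the arm, the fingers and fan_box above 30 N or contact force between any of the arm, the fingers and kiln_box above 30 N).
It fails at once if the kiln switch's lever was moved by more than 20 mm at its knob (distance of kiln_knob from where it was at the start of the episode above 0.02 m).
It fails at once if the tall bottle was shifted by more than 30 mm (distance of tall_bottle from where it was at the start of the episode above 0.03 m).
It also fails if it takes over 58 s, if anything falls off the work surface, if the arm or the gripper's body presses on something with over 40 N, if the wrist force passes 120 N, or if a joint passes its speed limit or range.

## Working session

There is one attempt and no reset: what is moved stays moved. The work goes in short steps, Python scripts to look and compute and a shell command to move; the robot and the scene stay as the last step left them, time stands still between calls to the robot, and variables do not carry over. Pictures are saved under pics/ and viewed, at most 10 in all, crops included, and the job is handed in when it is done.

```bash
mkdir -p pics; python3 - <<'E'
from bench import arm
import cv2
for n in ("scene","top"):
    cv2.imwrite(f"pics/{n}0.png",arm.snapshot(n)[:,:,::-1])
    print(n,arm.get_calibration(n))
s=arm.read_state();print(s)
E
```

```text
scene {'fx': 507.36628124726946, 'fy': 507.36628124726946, 'cx': 325.68210078558957, 'cy': 199.70586290059026, 'position': array([  99.78486854, 1262.18409787,  909.67467638]), 'orientation': array([-0.49798226,  2.61684543, -1.29271693])}
top {'fx': 442.11906877026934, 'fy': 442.11906877026934, 'cx': 316.71641016300447, 'cy': 199.98001721159744, 'position': array([ 317.44833033,  275.59236033, 1089.23731873]), 'orientation': array([-2.11606016,  2.12729103, -0.19455073])}
{'t': 0.1, 'joint_pos': array([ 1.08412412e+00,  2.64715376e-01,  1.60528601e+00, -4.64538001e-05,
        1.27370459e+00, -3.69139529e-02]), 'joint_vel': array([-0.00103104, -0.0018504 , -0.00286207,  0.00031213,  0.00177427,
        0.00028386]), 'tau': array([ 1.61334447e-03, -5.16707933e+01, -3.68588233e+01, -1.16605411e-04,
        6.28967100e-03,  2.03884547e-06]), 'tool_pos': array([293.15739129, 607.25358741, 230.03498809]), 'tcp_rot': array([-0.70040548, -3.0620025 ,  0.00322403]), 'wrist_force': array([-0.00812979,  0.13548977, -0.90735544]), 'ft_torque': array([ 0.01741263, -0.01289881,  0.03970076]), 'gripper_force': 0.0, 'finger_gap': 85.10959158429523}
```

View pics/scene0.png

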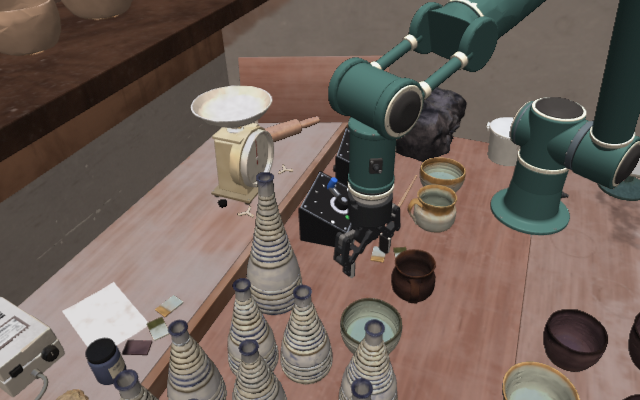

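View pics/top0.png

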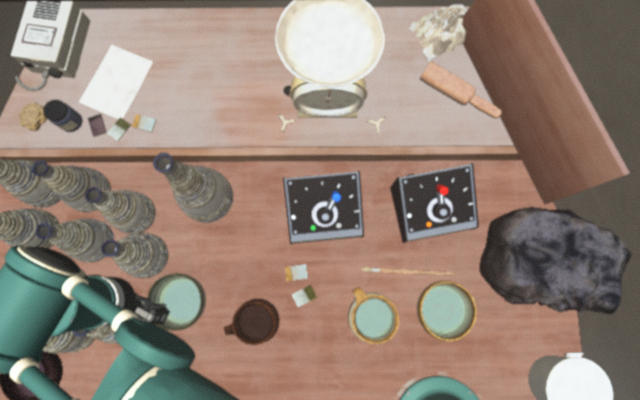

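The top view shows the fan box at about (325,208) with its blue knob at (336,197), and the kiln box at (438,203). The tall bottle is at about (200,190). I'll enlarge the fan box.

```bash
python3 - <<'E'
import cv2
im=cv2.imread("pics/top0.png")[160:250,275:365]
cv2.imwrite("pics/c1.png",cv2.resize(im,None,fx=6.5,fy=6.5,interpolation=cv2.INTER_CUBIC))
E
```

```text
(no output)
```

View pics/c1.png

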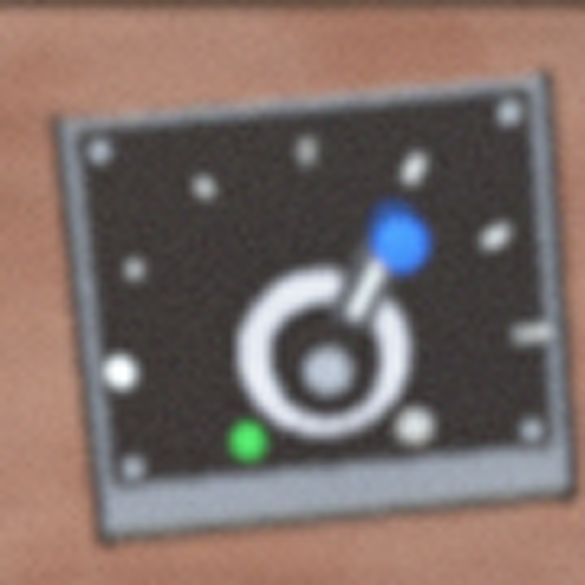

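The enlarged crop (6.5x) shows these points:
- off dot (120,372)
- bars 1 to 6: (134,268), (204,187), (306,151), (414,167), (495,236), (532,333)
- hub cap (326,370)
- knob top (402,243), near click 4
- back corners (60,118) and (545,78)

Next I fit the panel pose.

```bash
cat > h.py <<'E'
import numpy as np
from scipy.optimize import least_squares
from scipy.spatial.transform import Rotation as R
from bench import arm
def proj(P,n="top"):
    c=arm.get_calibration(n); q=R.from_rotvec(c["orientation"]).inv().apply(np.atleast_2d(P)-c["position"])
    return np.c_[c["fx"]*q[:,0]/q[:,2]+c["cx"],c["fy"]*q[:,1]/q[:,2]+c["cy"]]
def panel(x,y,yaw):
    # panel z leans to the robot (-x local)
    return R.from_euler("z",yaw)*R.from_euler("y",-25,degrees=True), np.array([x,y,75.])
def knob(th,r=55,z=30): return [r*np.sin(th),r*np.cos(th),z]
E
python3 - <<'E'
from h import *
px=np.array([(120,372),(134,268),(204,187),(306,151),(414,167),(495,236),(532,333),(326,370),(402,243),(60,118),(545,78)])/6.5+[275,160]-0.5+0.5/6.5
def f(p):
    r,o=panel(*p[:3])
    L=[knob(i*np.pi/6,p[4]+(p[5]*i),0.5) for i in range(7)]+[[0,0,25],knob(p[3],55,46),[92,88,0],[92,-88,0]]
    return (proj(r.apply(L)+o)-px).ravel()
s=least_squares(f,[650,270,0,2.,70,0],x_scale=[100,100,.1,.1,10,1],loss="soft_l1")
print(s.x,np.round(f(s.x).reshape(-1,2),1))
st=arm.read_state(); print(st["tool_pos"],R.from_rotvec(st["tcp_rot"]).as_matrix().round(3))
E
```

```text
[4.76956276e+02 2.61791431e+02 8.40215485e-02 2.09958003e+00
 7.30651787e+01 2.48764347e-01] [[-0.2 -0.4]
 [ 0.3 -0. ]
 [ 0.1 -0. ]
 [ 0.1 -0.2]
 [-0.1  0. ]
 [ 0.1 -0.2]
 [-0.2 -0. ]
 [ 0.1  0.1]
 [-0.2  0.5]
 [-1.4  0.4]
 [ 1.2 -0.2]]
[293.15739129 607.25358741 230.03498809] [[-0.901  0.435 -0.001]
 [ 0.435  0.901 -0.002]
 [ 0.    -0.002 -1.   ]]
```

```bash
cat >> h.py <<'E'
FAN=(476.96,261.79,0.0840)
def target(th,z,r=55):   # tool x to hub, y = against rising angle, z into panel
    r0,o=panel(*FAN)
    M=np.array([[-np.sin(th),-np.cos(th),0],[-np.cos(th),np.sin(th),0],[0,0,-1]]).T
    return r0.apply(knob(th,r,z))+o, r0*R.from_matrix(M)
def delta(th,z):
    s=arm.read_state(); p,q=target(th,z); c=R.from_rotvec(s["tcp_rot"])
    print("t",round(s["t"],2),"at",s["tool_pos"].round(1),"goal",p.round(1),"shift mm",c.inv().apply(p-s["tool_pos"]).round(1),
      "turn",(c.inv()*q).as_rotvec().round(3),"F",s["wrist_force"].round(1),"gap",round(s["finger_gap"],1),"q",s["joint_pos"].round(2))
E
python3 - <<'E'
from h import *
delta(2.0944,140); delta(2.0944,25)
c=arm.get_calibration("top")
for u in((207,203),(438,208)):
    d=R.from_rotvec(c["orientation"]).apply([(u[0]-c["cx"])/c["fx"],(u[1]-c["cy"])/c["fy"],1]);print(c["position"]-d*c["position"][2]/d[2])
E
```

```text
t 0.1 at [293.2 607.3 230. ] goal [463.3 233.  222. ] shift mm [-315.9 -263.     8.6] turn [-0.222 -0.377 -0.01 ] F [-0.   0.1 -0.9] gap 85.1 q [ 1.08  0.26  1.61 -0.    1.27 -0.04]
t 0.1 at [293.2 607.3 230. ] goal [511.8 237.1 117.8] shift mm [-357.8 -238.1  112.7] turn [-0.222 -0.377 -0.01 ] F [-0.   0.1 -0.9] gap 85.1 q [ 1.08  0.26  1.61 -0.    1.27 -0.04]
[517.19592797 554.47028101   0.        ]
[501.23016413 -23.19416489   0.        ]
```

```bash
python3 -m crank '{"motion":[{"dx":-0.022,"dy":-0.026,"grip":-0.32},{"dx":-0.022,"dy":-0.026,"grip":-0.32},{"dx":-0.022,"dy":-0.026,"grip":-0.32},{"dx":-0.022,"dy":-0.026,"grip":-0.32},{"dx":-0.022,"dy":-0.026,"grip":-0.32},{"dx":-0.022,"dy":-0.026,"grip":-0.32},{"dx":-0.022,"dy":-0.02,"grip":-0.32},{"dx":-0.022,"dy":-0.02,"grip":-0.32},{"dx":-0.022,"dy":-0.02,"grip":-0.32},{"dx":-0.022,"dy":-0.02,"grip":-0.32}]}' 20
python3 -m crank '{"motion":[{"dx":-0.03,"dy":-0.009,"grip":-0.32},{"dx":-0.03,"dy":-0.009,"grip":-0.32},{"dx":-0.035,"dy":-0.009,"grip":-0.32},{"ax":-0.055,"ay":-0.094,"grip":-0.32},{"ax":-0.055,"ay":-0.094,"grip":-0.32},{"ax":-0.055,"ay":-0.094,"grip":-0.32},{"ax":-0.055,"ay":-0.094,"grip":-0.32},{"dx":0,"grip":-0.32},{"dx":0,"grip":-0.32}]}'
python3 -c "from h import *;delta(2.0944,140)"
```

```text
t 0.1 at [293.2 607.3 230. ] goal [463.3 233.  222. ] shift mm [-315.9 -263.     8.6] turn [-0.222 -0.377 -0.01 ] F [-0.   0.1 -0.9] gap 85.1 q [ 1.08  0.26  1.61 -0.    1.27 -0.04]$.motion[0]: bad value
$.motion[0]: bad value
```

```bash
python3 -m crank '{"motion":[{"dx":-0.022,"dy":-0.026,"dz":0,"ax":0,"ay":0,"az":0,"grip":-0.32}]}' 20; python3 -m crank --help | head -20
python3 -c "from h import *;delta(2.0944,140)"
```

```text
t: 0.18
tool_pos: [300.6, 578.2, 229.9]
tcp_rot: [-0.696, -3.062, -0.003]
wrist_force: [1.0, -0.7, 0.7]
finger_gap: 75.2
gripper_force: 0.0
t 0.18 at [300.6 578.2 229.9] goal [463.3 233.  222. ] shift mm [-296.  -240.9    7. ] turn [-0.218 -0.379 -0.008] F [ 1.  -0.7  0.7] gap 75.2 q [ 1.05  0.22  1.66  0.    1.26 -0.07]invalid input: not JSON, or not a number
```

All keys are needed in every row.

```bash
python3 -m crank '{"motion":[{"dx":-0.024,"dy":-0.026,"dz":0,"ax":0,"ay":0,"az":0,"grip":-0.32},{"dx":-0.024,"dy":-0.026,"dz":0,"ax":0,"ay":0,"az":0,"grip":-0.32},{"dx":-0.024,"dy":-0.026,"dz":0,"ax":0,"ay":0,"az":0,"grip":-0.32},{"dx":-0.024,"dy":-0.026,"dz":0,"ax":0,"ay":0,"az":0,"grip":-0.32},{"dx":-0.026,"dy":-0.024,"dz":0,"ax":0,"ay":0,"az":0,"grip":-0.32},{"dx":-0.026,"dy":-0.024,"dz":0,"ax":0,"ay":0,"az":0,"grip":-0.32},{"dx":-0.026,"dy":-0.02,"dz":0,"ax":0,"ay":0,"az":0,"grip":-0.32},{"dx":-0.026,"dy":-0.02,"dz":0,"ax":0,"ay":0,"az":0,"grip":-0.32},{"dx":-0.028,"dy":-0.02,"dz":0,"ax":0,"ay":0,"az":0,"grip":-0.32},{"dx":-0.028,"dy":-0.016,"dz":0,"ax":0,"ay":0,"az":0,"grip":-0.32}]}'
python3 -m crank '{"motion":[{"dx":-0.02,"dy":-0.006,"dz":0.003,"ax":0,"ay":0,"az":0,"grip":-0.32},{"dx":-0.02,"dy":-0.006,"dz":0.003,"ax":0,"ay":0,"az":0,"grip":-0.32},{"dx":0,"dy":0,"dz":0,"ax":-0.055,"ay":-0.094,"az":0,"grip":-0.32},{"dx":0,"dy":0,"dz":0,"ax":-0.055,"ay":-0.094,"az":0,"grip":-0.32},{"dx":0,"dy":0,"dz":0,"ax":-0.055,"ay":-0.094,"az":0,"grip":-0.32},{"dx":0,"dy":0,"dz":0,"ax":-0.055,"ay":-0.094,"az":0,"grip":-0.32},{"dx":0,"dy":0,"dz":0,"ax":0,"ay":0,"az":0,"grip":-0.32},{"dx":0,"dy":0,"dz":0,"ax":0,"ay":0,"az":0,"grip":-0.32},{"dx":0,"dy":0,"dz":0,"ax":0,"ay":0,"az":0,"grip":-0.32}]}'
python3 -c "from h import *;delta(2.0944,140)"
```

```text
t: 1.02
tool_pos: [433.2, 256.2, 230.9]
tcp_rot: [-0.7, -3.062, 0.001]
wrist_force: [0.0, 0.4, 0.4]
finger_gap: 29.0
gripper_force: 0.0
t: 1.77
tool_pos: [464.8, 230.6, 226.3]
tcp_rot: [0.606, 2.653, 0.181]
wrist_force: [-0.5, -0.5, 0.7]
finger_gap: 29.2
gripper_force: 0.0
t 1.77 at [464.8 230.6 226.3] goal [463.3 233.  222. ] shift mm [3.9 0.7 3.3] turn [-0.002 -0.001 -0.01 ] F [-0.5 -0.5  0.7] gap 29.2 q [ 0.54 -0.28  2.22 -0.25  0.83 -0.45]
```

```bash
python3 -m crank '{"motion":[{"dx":0.004,"dy":0.001,"dz":0.013,"ax":0,"ay":0,"az":-0.01,"grip":-0.32},{"dx":0,"dy":0,"dz":0.02,"ax":0,"ay":0,"az":0,"grip":-0.32},{"dx":0,"dy":0,"dz":0.02,"ax":0,"ay":0,"az":0,"grip":-0.32},{"dx":0,"dy":0,"dz":0.02,"ax":0,"ay":0,"az":0,"grip":-0.32},{"dx":0,"dy":0,"dz":0,"ax":0,"ay":0,"az":0,"grip":-0.32},{"dx":0,"dy":0,"dz":0,"ax":0,"ay":0,"az":0,"grip":-0.32},{"dx":0,"dy":0,"dz":0,"ax":0,"ay":0,"az":0,"grip":-0.32}]}'
python3 - <<'E'
from h import *
import cv2
delta(2.0944,70);delta(2.0944,70)
a=arm.snapshot("scene")[130:280,260:440,::-1];b=arm.snapshot("top")[150:270,270:414,::-1]
cv2.imwrite("pics/s2.png",np.hstack([cv2.resize(a,(480,400),interpolation=2)[:, :400],cv2.resize(b,(480,400),interpolation=2)[:,:400]]))
E
```

```text
t: 2.35
tool_pos: [493.6, 235.6, 159.3]
tcp_rot: [0.594, 2.654, 0.178]
wrist_force: [-0.2, 0.4, 0.2]
finger_gap: 28.8
gripper_force: 0.0
t 2.35 at [493.6 235.6 159.3] goal [492.8 235.5 158.6] shift mm [ 0.9 -0.5  0.3] turn [-0.002  0.001 -0.001] F [-0.2  0.4  0.2] gap 28.8 q [ 0.51 -0.15  2.25 -0.29  0.67 -0.42]
t 2.35 at [493.6 235.6 159.3] goal [492.8 235.5 158.6] shift mm [ 0.9 -0.5  0.3] turn [-0.002  0.001 -0.001] F [-0.2  0.4  0.2] gap 28.8 q [ 0.51 -0.15  2.25 -0.29  0.67 -0.42]
```

View pics/s2.png

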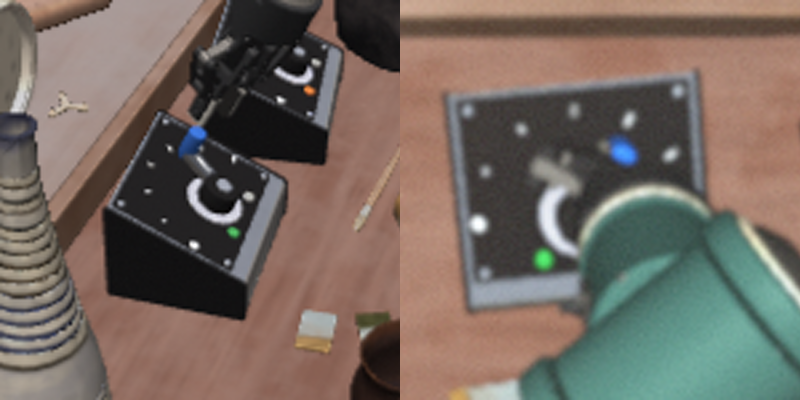

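The crops show the fingers straddling the line of the blue knob (left crop (193,140), right crop (623,152)). They are clear of the box, so I descend gently.

```bash
python3 -m crank '{"motion":[{"dx":0.001,"dy":-0.0005,"dz":0.008,"ax":0,"ay":0,"az":0,"grip":-0.32},{"dx":0,"dy":0,"dz":0.008,"ax":0,"ay":0,"az":0,"grip":-0.32},{"dx":0,"dy":0,"dz":0.005,"ax":0,"ay":0,"az":0,"grip":-0.32},{"dx":0,"dy":0,"dz":0.005,"ax":0,"ay":0,"az":0,"grip":-0.32},{"dx":0,"dy":0,"dz":0.005,"ax":0,"ay":0,"az":0,"grip":-0.32},{"dx":0,"dy":0,"dz":0.005,"ax":0,"ay":0,"az":0,"grip":-0.32},{"dx":0,"dy":0,"dz":0,"ax":0,"ay":0,"az":0,"grip":-0.32}]}'
python3 -m crank '{"motion":[{"dx":0,"dy":0,"dz":0.005,"ax":0,"ay":0,"az":0,"grip":-0.32},{"dx":0,"dy":0,"dz":0.005,"ax":0,"ay":0,"az":0,"grip":-0.32},{"dx":0,"dy":0,"dz":0,"ax":0,"ay":0,"az":0,"grip":-0.32},{"dx":0,"dy":0,"dz":0,"ax":0,"ay":0,"az":0,"grip":-0.32},{"dx":0,"dy":0,"dz":0,"ax":0,"ay":0,"az":0,"grip":-0.32}]}'
python3 -c "from h import *;delta(2.0944,24)"
```

```text
t: 3.03
tool_pos: [505.7, 236.0, 123.3]
tcp_rot: [0.594, 2.656, 0.176]
wrist_force: [-0.0, 0.7, 1.0]
finger_gap: 29.1
gripper_force: 0.0
t: 3.45
tool_pos: [510.4, 236.7, 115.7]
tcp_rot: [0.593, 2.654, 0.178]
wrist_force: [0.6, -0.1, -0.1]
finger_gap: 28.8
gripper_force: 0.0
t 3.45 at [510.4 236.7 115.7] goal [512.2 237.2 116.9] shift mm [-1.7  1.4 -0.3] turn [-0.002  0.     0.   ] F [ 0.6 -0.1 -0.1] gap 28.8 q [ 0.5  -0.06  2.26 -0.32  0.57 -0.4 ]
```

```bash
python3 -m crank '{"motion":[{"dx":-0.001,"dy":0.0039,"dz":0,"ax":0,"ay":0,"az":-0.0524,"grip":-0.32},{"dx":0.0001,"dy":0.0029,"dz":0,"ax":0,"ay":0,"az":-0.0524,"grip":-0.32},{"dx":0.0001,"dy":0.0029,"dz":0,"ax":0,"ay":0,"az":-0.0524,"grip":-0.32},{"dx":0.0001,"dy":0.0029,"dz":0,"ax":0,"ay":0,"az":-0.0524,"grip":-0.32},{"dx":0.0001,"dy":0.0029,"dz":0,"ax":0,"ay":0,"az":-0.0524,"grip":-0.32},{"dx":0.0001,"dy":0.0029,"dz":0,"ax":0,"ay":0,"az":-0.0524,"grip":-0.32}]}'
python3 -m crank '{"motion":[{"dx":0.0001,"dy":0.0029,"dz":0,"ax":0,"ay":0,"az":-0.0524,"grip":-0.32},{"dx":0.0001,"dy":0.0029,"dz":0,"ax":0,"ay":0,"az":-0.0524,"grip":-0.32},{"dx":0.0001,"dy":0.0029,"dz":0,"ax":0,"ay":0,"az":-0.0524,"grip":-0.32},{"dx":0.0001,"dy":0.0029,"dz":0,"ax":0,"ay":0,"az":-0.0524,"grip":-0.32},{"dx":0,"dy":0,"dz":0,"ax":0,"ay":0,"az":0,"grip":-0.32},{"dx":0,"dy":0,"dz":0,"ax":0,"ay":0,"az":0,"grip":-0.32}]}'
python3 - <<'E'
from h import *
import cv2
delta(1.5708,24)
a=arm.snapshot("scene")[130:280,260:440,::-1];b=arm.snapshot("top")[150:270,270:414,::-1]
cv2.imwrite("pics/s3.png",np.hstack([cv2.resize(a,(480,400),interpolation=2)[:, :400],cv2.resize(b,(480,400),interpolation=2)[:,:400]]))
E
```

```text
t: 3.95
tool_pos: [515.4, 252.6, 118.7]
tcp_rot: [0.167, 2.705, 0.081]
wrist_force: [-1.5, -4.1, 2.1]
finger_gap: 28.9
gripper_force: 1.7
t: 4.45
tool_pos: [515.9, 265.5, 119.6]
tcp_rot: [-0.112, 2.703, 0.023]
wrist_force: [-1.0, -0.3, 0.0]
finger_gap: 28.9
gripper_force: 0.0
t 4.45 at [515.9 265.5 119.6] goal [516.5 265.1 120. ] shift mm [-0.7 -0.5 -0.1] turn [-0.002 -0.    -0.001] F [-1.  -0.3  0. ] gap 28.9 q [ 0.55 -0.03  2.21 -0.35  0.59 -0.85]
```

View pics/s3.png

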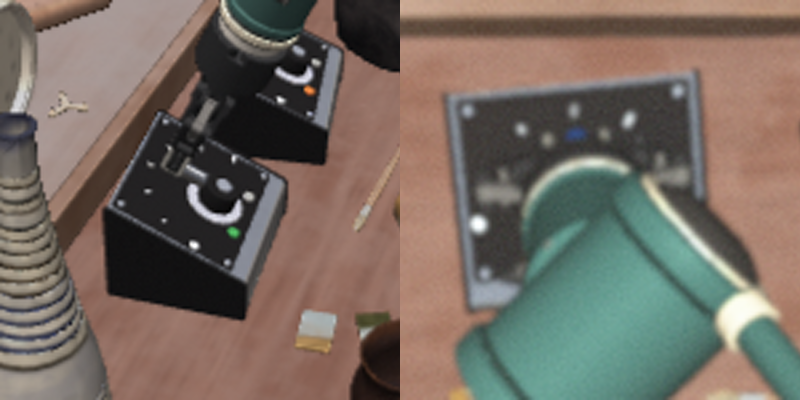

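The blue knob sits between the fingers at click 3 (right crop (575,133)), with about 4.5 N needed. I continue toward off.

```bash
python3 -m crank '{"motion":[{"dx":-0.0005,"dy":0.0025,"dz":0,"ax":0,"ay":0,"az":-0.0524,"grip":-0.32},{"dx":0.0001,"dy":0.0029,"dz":0,"ax":0,"ay":0,"az":-0.0524,"grip":-0.32},{"dx":0.0001,"dy":0.0029,"dz":0,"ax":0,"ay":0,"az":-0.0524,"grip":-0.32},{"dx":0.0001,"dy":0.0029,"dz":0,"ax":0,"ay":0,"az":-0.0524,"grip":-0.32},{"dx":0.0001,"dy":0.0029,"dz":0,"ax":0,"ay":0,"az":-0.0524,"grip":-0.32},{"dx":0.0001,"dy":0.0029,"dz":0,"ax":0,"ay":0,"az":-0.0524,"grip":-0.32},{"dx":0.0001,"dy":0.0029,"dz":0,"ax":0,"ay":0,"az":-0.0524,"grip":-0.32},{"dx":0.0001,"dy":0.0029,"dz":0,"ax":0,"ay":0,"az":-0.0524,"grip":-0.32},{"dx":0.0001,"dy":0.0029,"dz":0,"ax":0,"ay":0,"az":-0.0524,"grip":-0.32},{"dx":0.0001,"dy":0.0029,"dz":0,"ax":0,"ay":0,"az":-0.0524,"grip":-0.32}]}'
python3 -m crank '{"motion":[{"dx":0,"dy":0,"dz":0,"ax":0,"ay":0,"az":0,"grip":-0.32},{"dx":0,"dy":0,"dz":0,"ax":0,"ay":0,"az":0,"grip":-0.32},{"dx":0,"dy":0,"dz":0,"ax":0,"ay":0,"az":0,"grip":-0.32}]}'
python3 -c "from h import *;delta(1.0472,24)"
```

```text
t: 5.38
tool_pos: [507.1, 291.8, 116.2]
tcp_rot: [-0.814, 2.589, -0.134]
wrist_force: [0.5, -0.0, 0.6]
finger_gap: 29.2
gripper_force: 0.0
t: 5.63
tool_pos: [507.2, 291.8, 116.3]
tcp_rot: [-0.81, 2.59, -0.133]
wrist_force: [-0.5, 0.3, -0.5]
finger_gap: 29.3
gripper_force: 0.0
t 5.63 at [507.2 291.8 116.3] goal [507.6 292.  116.9] shift mm [-0.6 -0.1 -0.4] turn [-0.001 -0.002 -0.001] F [-0.5  0.3 -0.5] gap 29.3 q [ 0.61 -0.    2.2  -0.39  0.6  -1.29]
```

```bash
python3 -m crank '{"motion":[{"dx":-0.0005,"dy":0.0029,"dz":0,"ax":0,"ay":0,"az":-0.0524,"grip":-0.32},{"dx":0.0001,"dy":0.0029,"dz":0,"ax":0,"ay":0,"az":-0.0524,"grip":-0.32},{"dx":0.0001,"dy":0.0029,"dz":0,"ax":0,"ay":0,"az":-0.0524,"grip":-0.32},{"dx":0.0001,"dy":0.0029,"dz":0,"ax":0,"ay":0,"az":-0.0524,"grip":-0.32},{"dx":0.0001,"dy":0.0029,"dz":0,"ax":0,"ay":0,"az":-0.0524,"grip":-0.32},{"dx":0.0001,"dy":0.0029,"dz":0,"ax":0,"ay":0,"az":-0.0524,"grip":-0.32},{"dx":0.0001,"dy":0.0029,"dz":0,"ax":0,"ay":0,"az":-0.0524,"grip":-0.32},{"dx":0.0001,"dy":0.0029,"dz":0,"ax":0,"ay":0,"az":-0.0524,"grip":-0.32},{"dx":0.0001,"dy":0.0029,"dz":0,"ax":0,"ay":0,"az":-0.0524,"grip":-0.32},{"dx":0.0001,"dy":0.0029,"dz":0,"ax":0,"ay":0,"az":-0.0524,"grip":-0.32}]}'
python3 -m crank '{"motion":[{"dx":0,"dy":0,"dz":0,"ax":0,"ay":0,"az":0,"grip":-0.32},{"dx":0,"dy":0,"dz":0,"ax":0,"ay":0,"az":0,"grip":-0.32},{"dx":0,"dy":0,"dz":0,"ax":0,"ay":0,"az":0,"grip":-0.32}]}'
python3 -c "from h import *;delta(0.5236,24)"
```

```text
t: 6.47
tool_pos: [487.4, 310.6, 107.8]
tcp_rot: [-1.472, 2.314, -0.284]
wrist_force: [0.3, -0.7, 0.2]
finger_gap: 29.2
gripper_force: 0.0
t: 6.72
tool_pos: [487.6, 310.7, 108.0]
tcp_rot: [-1.469, 2.316, -0.283]
wrist_force: [0.4, 0.1, -0.3]
finger_gap: 29.3
gripper_force: 0.0
t 6.72 at [487.6 310.7 108. ] goal [487.7 310.5 108.4] shift mm [ 0.1 -0.3 -0.4] turn [-0.    -0.002 -0.   ] F [ 0.4  0.1 -0.3] gap 29.3 q [ 0.66  0.    2.21 -0.43  0.6  -1.72]
```

```bash
python3 -m crank '{"motion":[{"dx":0.0001,"dy":0.0027,"dz":0,"ax":0,"ay":0,"az":-0.0524,"grip":-0.32},{"dx":0.0001,"dy":0.0029,"dz":0,"ax":0,"ay":0,"az":-0.0524,"grip":-0.32},{"dx":0.0001,"dy":0.0029,"dz":0,"ax":0,"ay":0,"az":-0.0524,"grip":-0.32},{"dx":0.0001,"dy":0.0029,"dz":0,"ax":0,"ay":0,"az":-0.0524,"grip":-0.32},{"dx":0.0001,"dy":0.0029,"dz":0,"ax":0,"ay":0,"az":-0.0524,"grip":-0.32},{"dx":0.0001,"dy":0.0029,"dz":0,"ax":0,"ay":0,"az":-0.0524,"grip":-0.32},{"dx":0.0001,"dy":0.0029,"dz":0,"ax":0,"ay":0,"az":-0.0524,"grip":-0.32},{"dx":0.0001,"dy":0.0029,"dz":0,"ax":0,"ay":0,"az":-0.0524,"grip":-0.32},{"dx":0.0001,"dy":0.0029,"dz":0,"ax":0,"ay":0,"az":-0.0524,"grip":-0.32},{"dx":0.0001,"dy":0.0029,"dz":0,"ax":0,"ay":0,"az":-0.0524,"grip":-0.32}]}'
python3 -m crank '{"motion":[{"dx":0,"dy":0,"dz":0,"ax":0,"ay":0,"az":0,"grip":-0.32},{"dx":0,"dy":0,"dz":0,"ax":0,"ay":0,"az":0,"grip":-0.32},{"dx":0,"dy":0,"dz":0,"ax":0,"ay":0,"az":0,"grip":-0.32},{"dx":0,"dy":0,"dz":0,"ax":0,"ay":0,"az":0,"grip":-0.32},{"dx":0,"dy":0,"dz":0,"ax":0,"ay":0,"az":0,"grip":-0.32},{"dx":0,"dy":0,"dz":0,"ax":0,"ay":0,"az":0,"grip":-0.32},{"dx":0,"dy":0,"dz":0,"ax":0,"ay":0,"az":0,"grip":-0.32},{"dx":0,"dy":0,"dz":0,"ax":0,"ay":0,"az":0,"grip":-0.32}]}'
python3 - <<'E'
from h import *
import cv2
delta(0,24)
a=arm.snapshot("scene")[130:280,260:440,::-1];b=arm.snapshot("top")[150:270,270:414,::-1]
cv2.imwrite("pics/s4.png",np.hstack([cv2.resize(a,(480,400),interpolation=2)[:, :400],cv2.resize(b,(480,400),interpolation=2)[:,:400]]))
E
```

```text
t: 7.55
tool_pos: [462.0, 315.5, 96.2]
tcp_rot: [-2.058, 1.887, -0.421]
wrist_force: [-0.6, -0.2, 0.8]
finger_gap: 29.1
gripper_force: 0.0
t: 8.22
tool_pos: [461.9, 315.7, 96.1]
tcp_rot: [-2.057, 1.888, -0.421]
wrist_force: [-0.9, -0.2, 0.3]
finger_gap: 29.0
gripper_force: 0.0
t 8.22 at [461.9 315.7  96.1] goal [462.2 315.7  96.8] shift mm [-0.1 -0.5 -0.4] turn [ 0.001 -0.002  0.002] F [-0.9 -0.2  0.3] gap 29.0 q [ 0.71 -0.01  2.25 -0.46  0.59 -2.17]
```

View pics/s4.png

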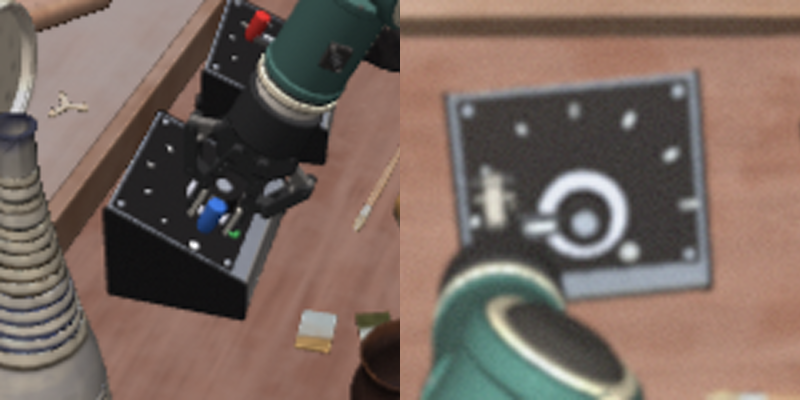

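The lever arm points left at the off dot (right crop (540,228)), with the knob between the fingers. Now one click up, then a rest.

```bash
python3 -m crank '{"motion":[{"dx":0.0001,"dy":-0.0031,"dz":0,"ax":0,"ay":0,"az":0.0524,"grip":-0.32},{"dx":0.0001,"dy":-0.0029,"dz":0,"ax":0,"ay":0,"az":0.0524,"grip":-0.32},{"dx":0.0001,"dy":-0.0029,"dz":0,"ax":0,"ay":0,"az":0.0524,"grip":-0.32},{"dx":0.0001,"dy":-0.0029,"dz":0,"ax":0,"ay":0,"az":0.0524,"grip":-0.32},{"dx":0.0001,"dy":-0.0029,"dz":0,"ax":0,"ay":0,"az":0.0524,"grip":-0.32},{"dx":0.0001,"dy":-0.0029,"dz":0,"ax":0,"ay":0,"az":0.0524,"grip":-0.32},{"dx":0.0001,"dy":-0.0029,"dz":0,"ax":0,"ay":0,"az":0.0524,"grip":-0.32},{"dx":0.0001,"dy":-0.0029,"dz":0,"ax":0,"ay":0,"az":0.0524,"grip":-0.32},{"dx":0.0001,"dy":-0.0029,"dz":0,"ax":0,"ay":0,"az":0.0524,"grip":-0.32},{"dx":0.0001,"dy":-0.0029,"dz":0,"ax":0,"ay":0,"az":0.0524,"grip":-0.32}]}'
for i in 1 2; do python3 -m crank '{"motion":[{"dx":0,"dy":0,"dz":0,"ax":0,"ay":0,"az":0,"grip":-0.32},{"dx":0,"dy":0,"dz":0,"ax":0,"ay":0,"az":0,"grip":-0.32},{"dx":0,"dy":0,"dz":0,"ax":0,"ay":0,"az":0,"grip":-0.32},{"dx":0,"dy":0,"dz":0,"ax":0,"ay":0,"az":0,"grip":-0.32},{"dx":0,"dy":0,"dz":0,"ax":0,"ay":0,"az":0,"grip":-0.32},{"dx":0,"dy":0,"dz":0,"ax":0,"ay":0,"az":0,"grip":-0.32},{"dx":0,"dy":0,"dz":0,"ax":0,"ay":0,"az":0,"grip":-0.32},{"dx":0,"dy":0,"dz":0,"ax":0,"ay":0,"az":0,"grip":-0.32}]}'; done
python3 - <<'E'
from h import *
import cv2
delta(0.5236,24)
a=arm.snapshot("scene")[130:280,260:440,::-1];b=arm.snapshot("top")[150:270,270:414,::-1]
cv2.imwrite("pics/s5.png",np.hstack([cv2.resize(a,(480,400),interpolation=2)[:, :400],cv2.resize(b,(480,400),interpolation=2)[:,:400]]))
E
```

```text
t: 9.15
tool_pos: [487.8, 310.3, 107.9]
tcp_rot: [-1.468, 2.316, -0.283]
wrist_force: [-0.7, 0.3, 0.1]
finger_gap: 29.1
gripper_force: 0.0
t: 9.82
tool_pos: [487.7, 310.3, 107.9]
tcp_rot: [-1.471, 2.314, -0.284]
wrist_force: [0.2, -0.6, 0.7]
finger_gap: 29.1
gripper_force: 0.0
t: 10.48
tool_pos: [487.7, 310.2, 107.9]
tcp_rot: [-1.471, 2.315, -0.284]
wrist_force: [-0.2, 0.1, 0.7]
finger_gap: 29.0
gripper_force: 0.0
t 10.48 at [487.7 310.2 107.9] goal [487.7 310.5 108.4] shift mm [-0.4 -0.1 -0.4] turn [-0.    -0.002  0.001] F [-0.2  0.1  0.7] gap 29.0 q [ 0.66  0.    2.21 -0.42  0.6  -1.73]
```

View pics/s5.png

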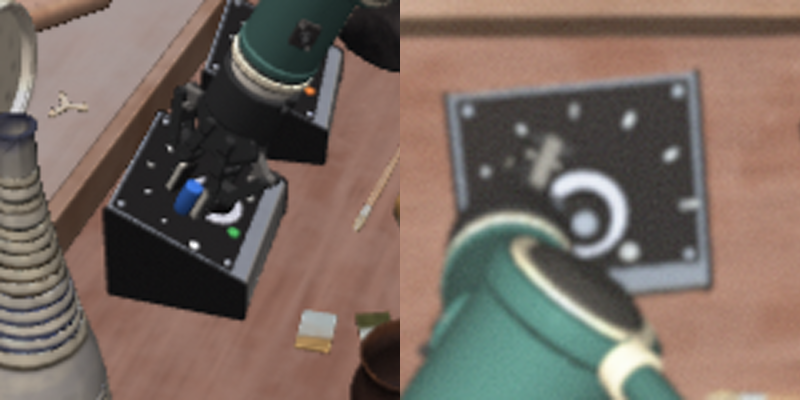

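The knob stands between the fingers at click 1 (left crop (188,197)). Next is click 2.

```bash
python3 -m crank '{"motion":[{"dx":0.0001,"dy":-0.0029,"dz":0,"ax":0,"ay":0,"az":0.0524,"grip":-0.32},{"dx":0.0001,"dy":-0.0029,"dz":0,"ax":0,"ay":0,"az":0.0524,"grip":-0.32},{"dx":0.0001,"dy":-0.0029,"dz":0,"ax":0,"ay":0,"az":0.0524,"grip":-0.32},{"dx":0.0001,"dy":-0.0029,"dz":0,"ax":0,"ay":0,"az":0.0524,"grip":-0.32},{"dx":0.0001,"dy":-0.0029,"dz":0,"ax":0,"ay":0,"az":0.0524,"grip":-0.32},{"dx":0.0001,"dy":-0.0029,"dz":0,"ax":0,"ay":0,"az":0.0524,"grip":-0.32},{"dx":0.0001,"dy":-0.0029,"dz":0,"ax":0,"ay":0,"az":0.0524,"grip":-0.32},{"dx":0.0001,"dy":-0.0029,"dz":0,"ax":0,"ay":0,"az":0.0524,"grip":-0.32},{"dx":0.0001,"dy":-0.0029,"dz":0,"ax":0,"ay":0,"az":0.0524,"grip":-0.32},{"dx":0.0001,"dy":-0.0029,"dz":0,"ax":0,"ay":0,"az":0.0524,"grip":-0.32}]}'
for i in 1 2; do python3 -m crank '{"motion":[{"dx":0,"dy":0,"dz":0,"ax":0,"ay":0,"az":0,"grip":-0.32},{"dx":0,"dy":0,"dz":0,"ax":0,"ay":0,"az":0,"grip":-0.32},{"dx":0,"dy":0,"dz":0,"ax":0,"ay":0,"az":0,"grip":-0.32},{"dx":0,"dy":0,"dz":0,"ax":0,"ay":0,"az":0,"grip":-0.32},{"dx":0,"dy":0,"dz":0,"ax":0,"ay":0,"az":0,"grip":-0.32},{"dx":0,"dy":0,"dz":0,"ax":0,"ay":0,"az":0,"grip":-0.32},{"dx":0,"dy":0,"dz":0,"ax":0,"ay":0,"az":0,"grip":-0.32},{"dx":0,"dy":0,"dz":0,"ax":0,"ay":0,"az":0,"grip":-0.32}]}'; done
python3 -c "from h import *;delta(1.0472,24)"
```

```text
t: 11.42
tool_pos: [507.6, 291.4, 116.5]
tcp_rot: [-0.809, 2.59, -0.133]
wrist_force: [0.0, 0.4, 0.7]
finger_gap: 29.1
gripper_force: 0.0
t: 12.08
tool_pos: [507.6, 291.5, 116.4]
tcp_rot: [-0.813, 2.589, -0.134]
wrist_force: [0.9, -0.5, 0.2]
finger_gap: 29.0
gripper_force: 0.0
t: 12.75
tool_pos: [507.6, 291.4, 116.4]
tcp_rot: [-0.813, 2.589, -0.134]
wrist_force: [0.1, -0.4, -1.4]
finger_gap: 29.0
gripper_force: 0.0
t 12.75 at [507.6 291.4 116.4] goal [507.6 292.  116.9] shift mm [-0.5  0.4 -0.4] turn [-0.001 -0.002  0.001] F [ 0.1 -0.4 -1.4] gap 29.0 q [ 0.6  -0.    2.2  -0.38  0.6  -1.29]
```

Click 2 was reached with the tool centred and no residual load. Now click 3, a rest, then withdraw straight along the tool axis.

```bash
python3 -m crank '{"motion":[{"dx":-0.0003,"dy":-0.0026,"dz":0,"ax":0,"ay":0,"az":0.0524,"grip":-0.32},{"dx":0.0001,"dy":-0.0029,"dz":0,"ax":0,"ay":0,"az":0.0524,"grip":-0.32},{"dx":0.0001,"dy":-0.0029,"dz":0,"ax":0,"ay":0,"az":0.0524,"grip":-0.32},{"dx":0.0001,"dy":-0.0029,"dz":0,"ax":0,"ay":0,"az":0.0524,"grip":-0.32},{"dx":0.0001,"dy":-0.0029,"dz":0,"ax":0,"ay":0,"az":0.0524,"grip":-0.32},{"dx":0.0001,"dy":-0.0029,"dz":0,"ax":0,"ay":0,"az":0.0524,"grip":-0.32},{"dx":0.0001,"dy":-0.0029,"dz":0,"ax":0,"ay":0,"az":0.0524,"grip":-0.32},{"dx":0.0001,"dy":-0.0029,"dz":0,"ax":0,"ay":0,"az":0.0524,"grip":-0.32},{"dx":0.0001,"dy":-0.0029,"dz":0,"ax":0,"ay":0,"az":0.0524,"grip":-0.32},{"dx":0.0001,"dy":-0.0029,"dz":0,"ax":0,"ay":0,"az":0.0524,"grip":-0.32}]}'
for i in 1 2; do python3 -m crank '{"motion":[{"dx":0,"dy":0,"dz":0,"ax":0,"ay":0,"az":0,"grip":-0.32},{"dx":0,"dy":0,"dz":0,"ax":0,"ay":0,"az":0,"grip":-0.32},{"dx":0,"dy":0,"dz":0,"ax":0,"ay":0,"az":0,"grip":-0.32},{"dx":0,"dy":0,"dz":0,"ax":0,"ay":0,"az":0,"grip":-0.32},{"dx":0,"dy":0,"dz":0,"ax":0,"ay":0,"az":0,"grip":-0.32},{"dx":0,"dy":0,"dz":0,"ax":0,"ay":0,"az":0,"grip":-0.32},{"dx":0,"dy":0,"dz":0,"ax":0,"ay":0,"az":0,"grip":-0.32},{"dx":0,"dy":0,"dz":0,"ax":0,"ay":0,"az":0,"grip":-0.32}]}'; done
python3 -c "from h import *;delta(1.5708,24)"
```

```text
t: 13.58
tool_pos: [516.6, 264.6, 119.6]
tcp_rot: [-0.111, 2.704, 0.023]
wrist_force: [0.6, -0.2, -0.2]
finger_gap: 29.1
gripper_force: 0.0
t: 14.25
tool_pos: [516.5, 264.8, 119.6]
tcp_rot: [-0.114, 2.704, 0.022]
wrist_force: [0.3, -0.8, -0.2]
finger_gap: 29.0
gripper_force: 0.0
t: 14.92
tool_pos: [516.6, 264.8, 119.6]
tcp_rot: [-0.114, 2.704, 0.022]
wrist_force: [-0.4, -0.0, 0.2]
finger_gap: 28.7
gripper_force: 0.0
t 14.92 at [516.6 264.8 119.6] goal [516.5 265.1 120. ] shift mm [-0.1  0.4 -0.3] turn [-0.002 -0.001  0.001] F [-0.4 -0.   0.2] gap 28.7 q [ 0.54 -0.03  2.21 -0.35  0.59 -0.86]
```

```bash
python3 -m crank '{"motion":[{"dx":0,"dy":0,"dz":-0.006,"ax":0,"ay":0,"az":0,"grip":-0.32},{"dx":0,"dy":0,"dz":-0.01,"ax":0,"ay":0,"az":0,"grip":-0.32},{"dx":0,"dy":0,"dz":-0.015,"ax":0,"ay":0,"az":0,"grip":-0.32},{"dx":0,"dy":0,"dz":-0.02,"ax":0,"ay":0,"az":0,"grip":-0.32},{"dx":0,"dy":0,"dz":-0.025,"ax":0,"ay":0,"az":0,"grip":-0.32},{"dx":0,"dy":0,"dz":-0.025,"ax":0,"ay":0,"az":0,"grip":-0.32},{"dx":0,"dy":0.01,"dz":-0.025,"ax":0,"ay":0,"az":0,"grip":-0.32},{"dx":0,"dy":0.03,"dz":0,"ax":0,"ay":0,"az":0,"grip":-0.32},{"dx":0,"dy":0.03,"dz":0,"ax":0,"ay":0,"az":0,"grip":-0.32},{"dx":0,"dy":0.03,"dz":0,"ax":0,"ay":0,"az":0,"grip":-0.32}]}'
python3 -m crank '{"motion":[{"dx":0,"dy":0.02,"dz":0,"ax":0,"ay":0,"az":0,"grip":-0.32},{"dx":0,"dy":0,"dz":0,"ax":0,"ay":0,"az":0,"grip":-0.32},{"dx":0,"dy":0,"dz":0,"ax":0,"ay":0,"az":0,"grip":-0.32},{"dx":0,"dy":0,"dz":0,"ax":0,"ay":0,"az":0,"grip":-0.32},{"dx":0,"dy":0,"dz":0,"ax":0,"ay":0,"az":0,"grip":-0.32},{"dx":0,"dy":0,"dz":0,"ax":0,"ay":0,"az":0,"grip":-0.32}]}'
python3 - <<'E'
from h import *
import cv2
b=arm.snapshot("top")[140:260,150:490,::-1]
cv2.imwrite("pics/s6.png",cv2.resize(b,(782,276),interpolation=2))
E
```

```text
t: 15.75
tool_pos: [455.1, 361.5, 236.4]
tcp_rot: [-0.112, 2.701, 0.026]
wrist_force: [0.9, 0.2, 0.1]
finger_gap: 29.3
gripper_force: 0.0
t: 16.25
tool_pos: [453.6, 378.9, 233.7]
tcp_rot: [-0.112, 2.704, 0.022]
wrist_force: [0.0, 0.6, 0.2]
finger_gap: 29.2
gripper_force: 0.0
```

View pics/s6.png

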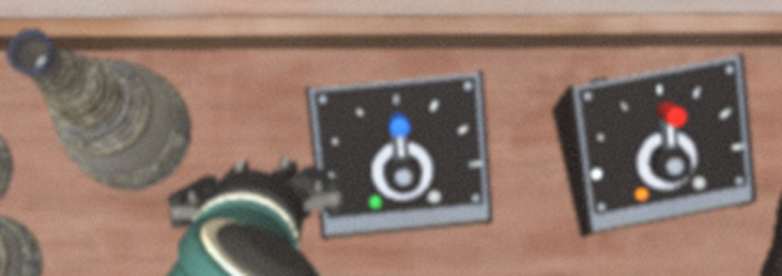

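The blue knob stands at click 3 (pixel (399,126)), pointing at the third bar. The kiln switch and the bottle are unmoved, and the gripper is clear.

```bash
python3 -c "from bench import arm;print(arm.finish_job())"
```

```text
the job is handed in; nothing more can be done
None
```

The fan switch was pushed back to off, stepped up through clicks 1 and 2 with a rest of over a second on each, and left at click 3. The arm is clear, the kiln switch and bottle were not touched, and the job is handed in (no verdict came back).

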